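# Unlock a bayonet sample holder and hold it up level

## Task

The sample holder with the straight grip bar is locked in its bayonet parking stand. Turn it clockwise (seen from above) in the stand until its pointer faces the short steel mark ridge on the stand's base, then lift it straight up out of the socket. Finish while still holding it in the gripper, steady, level and with its pointer still over the mark, about 10 cm clear above the socket; leave the other things on the table where they are.

Things in the scene. Friction and masses are not known exactly. Their poses are not given: they have to be found in the camera images.
- holder: sample holder, bare metal, loose, 0.14-0.28 kg. Origin: centre of underside; z up its axis. Foot 40 mm in diameter, 30 high, with 2 lugs (8 wide, 5.5 proud, z 4-11) at its -x and +x; flange 54 mm in diameter, z 28-33; hub 40 mm in diameter to z 38; grip bar on top. Seated, its underside is 8 mm above the table; at the start it is turned 0.5 to 1.3 rad anticlockwise (from above) of the mark
- pointer (a point): tip of the holder's pointer, a nose 7 mm wide that reaches from the flange along the holder's -x to 40 mm from its axis; 30.5 mm above its underside
- grip (a point): point in the holder's straight grip bar, on its axis, 53 mm above its underside. The bar is 40 mm long (along the holder's x, in line with the pointer), 14 mm thick (along y), from 38 to 64 mm above the underside, with flat parallel sides to grip
- stand: holder's stand, fixed, at the left or right place: dark plate 100 x 100 x 8 mm, round socket 68 mm in diameter, rim 32 mm high. Origin: on the socket axis at table height; z up, mark at -x. Floor 8 mm high. Lip (z 24-32, hole 43 mm in diameter) has slots at -x and +x that pass the lugs only within about 0.2 rad of the mark; else they catch after 5 mm of lift. The holder turns freely, 1.5 mm play
- mark (a point): top of the short bright steel mark ridge on the stand's base plate, 42 mm from the socket's axis along the stand's -x, 13 mm above the table
- other_stand: a like stand at the other place, fixed; its holder has a round mushroom cap (42 mm) instead of a bar, no pointer, and does not move. Top 69 mm above the table. Not to be used. Origin as for the stand
- tape: a roll of amber tape lying flat, 75 x 76 x 19 mm, loose, origin at the centre of its underside; leave it alone
- can: a black upright objective can, 41 mm in diameter, 65 mm high, loose, origin at the centre of its underside; leave it alone
- vial: a small amber vial with black cap, 20 mm in diameter, 46 mm high, loose, origin at the centre of its underside; leave it alone
- stage_edge (a point): middle of the front lower edge of the microscope's fixed black stage, an obstacle between the two places: from here it runs away from the robot, 110 mm to each side, slab 14 mm thick, with knobs hanging under it to 86 mm above the table. Pass from side to side in front of it, not through it. A monitor, 450 mm high, stands from 274 mm right of the robot's centre line
There are look-alikes about, which are no part of the job. Leave any yellow look-alike of the holder alone.

How it is judged (in metres and radians):
On the way, in this order (a step that is already met when the one before it is completed fails the run):
1. the holder, still down in its socket, is turned so that its pointer faces the mark (within 0.25 rad) (angle between the x axis of holder and the x axis of stand, either way round below 0.25 rad and x of pointer in the frame of stand below -0.03 m and z of holder in the frame of stand below 0.014 m), for 0.1 s.
2. the holder is lifted clear of the socket, level (z of holder in the frame of stand above 0.06 m and angle between holder's own z axis and vertical below 0.12 rad and contact force between holder and stand below 0.1 N), for 0.2 s.
At the end, for the whole second after the job is handed in: fingers hold the holder still, underside 60 to 200 mm above the rim, within 40 mm of the socket axis, level within 0.1 rad, pointer within 0.25 rad of the mark direction, under 0.02 m/s and 0.15 rad/s, nothing else carrying it; tape, can, vial within 20 mm of their places (z of holder in the frame of stand between 0.092 and 0.232 m and horizontal distance between holder and stand below 0.04 m and angle between holder's own z axis and vertical below 0.1 rad and angle between the x axis of holder and the x axis of stand, either way round below 0.25 rad and x of pointer in the frame of stand below 0 m and linear speed of holder below 0.02 m/s and angular speed of holder below 0.15 rad/s and contact force between the fingers and holder above 1 N and contact force between holder and stand below 0.1 N and distance of each of tape, can, vial from where it was at the start of the episode below 0.02 m); the arm keeps its last pose, push and grip.
It fails at once if the holder is tipped by more than 0.3 rad (angle between holder's own z axis and vertical above 0.3 rad).
It fails at once if the tape, the can or the vial is moved by more than 20 mm (distance of any of tape, can, vial from where it was at the start of the episode above 0.02 m).
It also fails if it takes over 40 s, if anything falls off the work surface, if the arm or the gripper's body presses on something with over 40 N, if the wrist force passes 120 N, or if a joint passes its speed limit or range.

## Robot

A 6-joint arm with a two-finger parallel gripper is mounted at the origin on the work surface; the furniture and walls round the work are solid. World frame = base frame: x ahead of the robot, y to its left, z up, the work surface at z = 0. Lengths are in mm, angles in rad, forces in N, time in s.
With the tool pointing down it reaches from about 350 to 775 mm from the base axis. Payload 7.3 kg.
Tool frame: the origin (TCP) lies at the very end of the fingers, on their centre line; the grasp point (between the pads) lies behind it (bot.grip_point_offset is the z of the grasp point in the tool frame, in mm); z points along the fingers, y is the line along which they close (so a half turn about z gives the same grasp; the last joint's range is limited). The gripper opens to 92 mm and grips with 3 to 60 N. Pads are 19 mm wide; open, the fingers measure 130 mm over their backs; the gripper's body (75 mm by 190 mm) begins 47 mm behind the grasp point.
Start: joints at [1.178, 0.342, 1.524, -0, 1.275, -0.146], TCP at [128.243, 509.116, 226.741] pointing down, gripper open.
Joint ranges: [-2.53, 2.53], [-0.77, 2.02], [0.04, 2.7], [-1, 4.14], [0.28, 2.66], [-3.11, 3.11]. Speed limits (rad/s): [2.57, 2.57, 3.14, 3.14, 3.14, 3.14].

## Interface

Orientations are given as [roll, pitch, yaw] about the fixed x, y, z axes, in that order (R = Rz(yaw) Ry(pitch) Rx(roll)).
In Python, from plant import bot gives the robot as it stands. The module is installed in compiled form; this text tells all that it offers.
- The arm moves only by the shell command python3 -m crank 'ROWS'. ROWS is JSON, a list that holds one entry, the list of rows, each a list of 5 numbers: the opening, from 0 (shut) to 1 (fully open), then the shift along the tool's x, y, z in cm, then the turn about the tool's z in degrees. In form: [[[claw, x, y, z, turn], ...]]. A call has exactly 10 rows; each row is the pose to reach, as a shift and turn from the pose commanded when the call began, along the tool's axes at that moment; what a row does not reach only later rows make up. A row lasts 1/10 s, in which the tool goes at most 50 mm and 8.59 degrees, less where a joint would pass 70% of its speed; a pose out of reach is approached as far as the arm can. A call with a gripper value outside its range is refused whole. The fingers move at their own pace and stop on an object; the grip force is fixed at half the most. Time passes only in rows, so rows that repeat a pose let the fingers close, or fill a call up. It gives the time, the measured TCP pose, the force, the opening and the grip force at its end, in the units of the state.
- bot.get_obs(): the state, without advancing time (a new reading comes with each control period).
- bot.capture(name): name is "scene" or "top" or "wrist"; returns (picture, depth): 480x640x3 uint8, red, green, blue; 480x640 float32, mm along the optical axis (not along the pixel's ray), 0 where there is no reading.
- bot.calibration(name): a dict with "vertical_fov" (degrees; the focal length in pixels is half the picture's height over the tangent of half this angle, whatever the lens; pixels are square), "cx", "cy" (the principal point, pixels), "D" ([k1, k2, p1, p2, k3] as OpenCV has them; the pictures are not rectified), "rvec" (rotation vector, rad) and "tvec" (3), from world to camera coordinates, as OpenCV has them; the wrist camera has in their place "tool_from_camera" (4x4, takes a point from camera to tool coordinates, whose origin is the TCP and whose axes are the flange's). Camera axes: x right, y down, z forward; pixel columns grow to the right and rows downward; lengths in mm; the calibration is good to about 2 mm. A picture is of the moment at which its call begins: read the wrist's pose just before it. calibration takes no time and is no camera call.
- bot.close_job(): hands the job in; it is judged then, once.
The state is a dict: "time": time; "joint_positions": joint angles; "dq": joint speeds; "tau": joint torques, N m; "tool_pos": TCP position; "tcp_rot": TCP orientation; "contact_force": force on the tool from outside, world axes, zero at the start; "moment": the same for the moment, N m; "grip_width": finger opening in mm; "finger_force": force on a finger pad.
Only numpy, scipy, OpenCV 4.12 (cv2) and the standard library are available. Lean on these libraries where they do the work, as an engineer would, in place of code of your own. Each camera call takes 0.05 s, during which the arm holds its last target. There are 200 camera calls.

## Working session

There is one attempt and no reset: what is moved stays moved. The work goes in short steps, Python scripts to look and compute and a shell command to move; the robot and the scene stay as the last step left them, time stands still between calls to the robot, and variables do not carry over. Pictures are saved under pics/ and viewed, at most 10 in all, crops included, and the job is handed in when it is done.

```bash
mkdir -p pics; cat > h.py <<'E'
import numpy as np, cv2
from scipy.spatial.transform import Rotation as R
from plant import bot
def cam(n,obs=None):
    c=bot.calibration(n); f=240/np.tan(np.radians(c["vertical_fov"])/2)
    K=np.array([[f,0,c["cx"]],[0,f,c["cy"]],[0,0,1.]])
    if n=="wrist":
        o=obs; T=np.eye(4); T[:3,:3]=R.from_euler('xyz',o["tcp_rot"]).as_matrix(); T[:3,3]=o["tool_pos"]
        M=T@np.array(c["tool_from_camera"])
    else:
        M=np.eye(4); r=R.from_rotvec(np.ravel(c["rvec"])).as_matrix(); M[:3,:3]=r.T; M[:3,3]=-r.T@np.ravel(c["tvec"])
    return K,np.array(c["D"],float),M
def ray(C,uv):
    K,D,M=C; p=cv2.undistortPoints(np.array(uv,float).reshape(-1,1,2),K,D).reshape(-1,2)
    return M[:3,3],np.c_[p,np.ones(len(p))]@M[:3,:3].T
def onz(C,uv,z):
    o,d=ray(C,uv); return o+d*((z-o[2])/d[:,2])[:,None]
def withdepth(C,uv,depth):
    o,d=ray(C,uv); uv=np.array(uv,int).reshape(-1,2); return o+d*depth[uv[:,1],uv[:,0]][:,None]
def shot(n,name):
    o=bot.get_obs(); im,d=bot.capture(n); cv2.imwrite(f"pics/{name}.png",im[:,:,::-1]); np.save(f"pics/{name}.npy",d)
    C=cam(n,o); np.savez(f"pics/{name}_cam.npz",K=C[0],D=C[1],M=C[2]); return im,d,C
def load(name):
    c=np.load(f"pics/{name}_cam.npz"); return cv2.imread(f"pics/{name}.png"),np.load(f"pics/{name}.npy"),(c["K"],c["D"],c["M"])
E
python3 - <<'E'
from h import *
for n in("scene","top"):
    im,d,C=shot(n,n+"0"); print(n,C[2].round(2).tolist(),(d>0).mean())
print(bot.get_obs(),bot.grip_point_offset)
E
```

```text
scene [[-0.99, -0.13, 0.08, 362.63], [-0.15, 0.84, -0.52, 703.48], [0.01, -0.53, -0.85, 1160.94], [0.0, 0.0, 0.0, 1.0]] 0.9959700520833333
top [[0.03, -0.99, 0.15, 304.51], [-1.0, -0.03, -0.01, 62.73], [0.01, -0.15, -0.99, 1106.12], [0.0, 0.0, 0.0, 1.0]] 0.9959830729166667
{'time': 0.1, 'joint_positions': array([ 1.17799046e+00,  3.42644669e-01,  1.52492452e+00, -2.09493506e-06,
        1.27538714e+00, -1.46006391e-01]), 'dq': array([ 9.84446147e-04,  1.65371802e-03, -3.31594816e-03,  9.83395808e-04,
       -1.79311358e-03,  5.62147502e-05]), 'tau': array([ 2.03183248e-03, -4.32007492e+01, -2.44692779e+01,  7.19808368e-02,
        5.25587308e-02, -5.27728321e-05]), 'tool_pos': array([128.10102314, 508.75954227, 226.11774646]), 'tcp_rot': array([-3.14024319e+00, -1.96416843e-04,  2.89479365e+00]), 'contact_force': array([ 0.15685515,  0.03894397, -0.66136167]), 'moment': array([-0.00239615,  0.04618666, -0.05762407]), 'finger_force': 0.0, 'grip_width': 91.7886515428485} -18.8
```

View pics/top0.png

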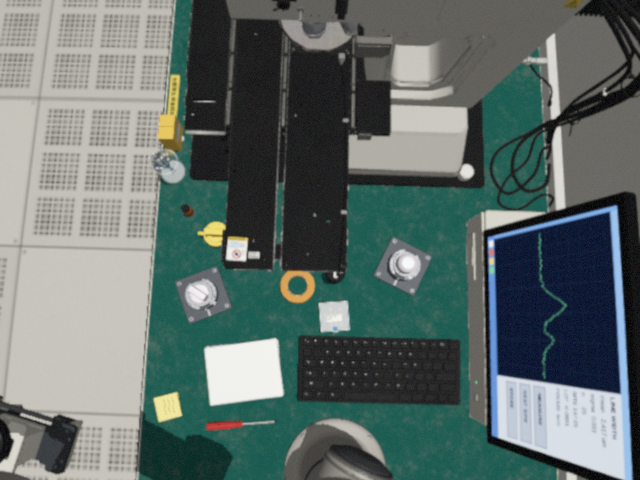

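View pics/scene0.png

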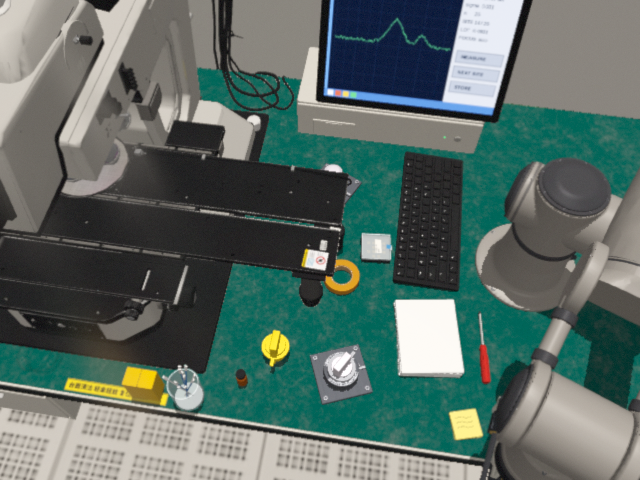

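Candidates: the bare-metal holder in the stand at top (202,294) / scene (341,370), which looks like it has a bar; the metal one at top (404,264), which looks like a round cap; and a yellow look-alike at top (213,234). The first fits, so I'll confirm it in an enlarged crop.

```bash
python3 - <<'E'
from h import *
t,dt,Ct=load("top0"); s,ds,Cs=load("scene0")
f=lambda im,u,v,r:cv2.resize(im[v-r:v+r,u-r:u+r],(400,400),interpolation=cv2.INTER_CUBIC)
cv2.imwrite("pics/crop1.png",np.hstack([f(t,202,294,36),f(s,341,372,36)]))
print(withdepth(Ct,[(202,292),(404,262),(213,234),(178,280),(297,287),(188,210),(240,262)],dt).round(1)); print(withdepth(Cs,[(341,368),(345,355),(330,400)],ds).round(1))
E
```

```text
[[ 363.   286.3   65.3]
 [ 437.9 -134.9   66.4]
 [ 486.9  271.2   61.5]
 [ 391.   353.2    8.1]
 [ 383.6   90.3    1.9]
 [ 541.7  332.6   43.2]
 [ 406.4  184.2  248.9]]
[[362.  311.6  70.5]
 [357.8 285.1  69.1]
 [374.5 353.5   4.8]]
```

View pics/crop1.png

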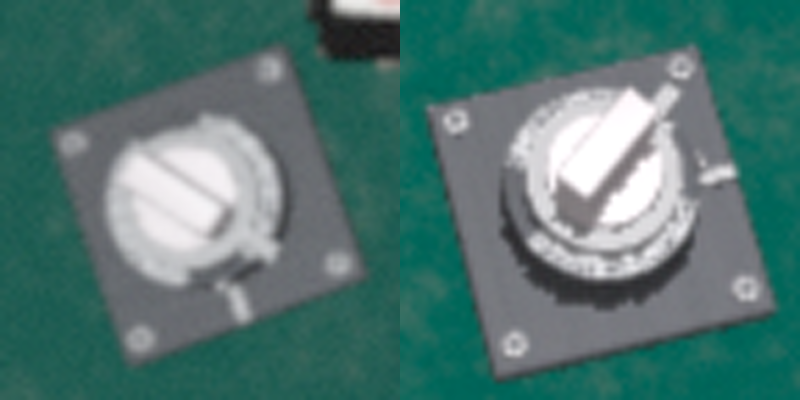

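The crop shows the flat bar, the pointer nose (top crop (270,250), scene crop (670,95)) and the steel mark (top (238,303), scene (715,173)). This is the holder. Next I measure it from both views.

```bash
python3 - <<'E'
from h import *
_,_,Ct=load("top0"); _,_,Cs=load("scene0")
def tri(a,b):
    o1,d1=ray(Ct,[a]);o2,d2=ray(Cs,[b]);d1,d2=d1[0],d2[0]
    x=np.linalg.lstsq(np.c_[d1,-d2],o2-o1,rcond=None)[0]
    p,q=o1+x[0]*d1,o2+x[1]*d2; return (p+q)/2,np.linalg.norm(p-q)
k=72/400
T=lambda u,v:(166+u*k-.4,258+v*k-.4); S=lambda u,v:(305+(u-400)*k-.4,336+v*k-.4)
# corners (top order: TL,TR,BR,BL) ; scene matched via ray at z=8
ct=onz(Ct,[T(52,130),T(285,45),T(368,277),T(132,368)],8); cs=onz(Cs,[S(428,108),S(695,45),S(778,310),S(498,380)],8)
print("corners",ct.round(1).tolist(),cs.round(1).tolist()); print("centres",ct.mean(0),cs.mean(0))
print("mark",tri(T(238,303),S(715,173))); print("ptr",tri(T(268,250),S(668,95)))
bt=onz(Ct,[T(110,180),T(143,143),T(228,205),T(205,238)],72);print("bar top", bt.mean(0),bt.round(1).tolist())
bs=onz(Cs,[S(558,180),S(632,88),S(660,105),S(592,198)],72);print("bar sc", bs.mean(0),bs.round(1).tolist())
o=bot.get_obs(); print(R.from_euler('xyz',o["tcp_rot"]).as_matrix().round(3), bot.calibration("wrist")["tool_from_camera"])
E
```

```text
corners [[388.6, 359.8, 8.0], [425.2, 269.0, 8.0], [334.4, 231.2, 8.0], [296.2, 322.0, 8.0]] [[426.0, 272.4, 8.0], [335.6, 234.5, 8.0], [296.7, 325.7, 8.0], [387.8, 364.2, 8.0]]
centres [361.1038525  295.52660561   8.        ] [361.51577677 299.20501936   8.        ]
mark (array([323.0417565 , 281.38857906,  10.15650593]), np.float64(0.7313520313482869))
ptr (array([343.09301765, 265.7579885 ,  36.53894009]), np.float64(0.6393611138731766))
bar top [362.13261713 296.31463053  72.        ] [[365.7, 319.5, 72.0], [379.9, 308.1, 72.0], [357.7, 274.9, 72.0], [345.2, 282.7, 72.0]]
bar sc [360.82692716 298.87006993  72.        ] [[376.4, 314.4, 72.0], [356.2, 278.9, 72.0], [346.2, 283.4, 72.0], [364.5, 318.7, 72.0]]
[[-0.97   0.244 -0.001]
 [ 0.244  0.97  -0.001]
 [ 0.    -0.001 -1.   ]] [[-6.06944694e-04 -9.66118028e-01 -2.58099958e-01  6.99040327e+01]
 [ 9.99999230e-01 -3.06961200e-04 -1.20257082e-03 -2.54278507e+00]
 [ 1.08259868e-03 -2.58100489e-01  9.66117470e-01 -1.57894329e+02]
 [ 0.00000000e+00  0.00000000e+00  0.00000000e+00  1.00000000e+00]]
```

```bash
python3 - <<'E'
from h import *
_,dt,Ct=load("top0"); _,ds,Cs=load("scene0")
v,u=np.mgrid[0:480,0:640]; uv=np.c_[u.ravel(),v.ravel()]
for n,C,d in(("top",Ct,dt),("scene",Cs,ds)):
    P=withdepth(C,uv,d)
    m=(P[:,2]>80)&(P[:,2]<320)&(P[:,0]>340)&(P[:,0]<520)&(P[:,1]<330)&(P[:,1]>-100)&(d.ravel()>0)
    Q=P[m]; print(n,m.sum(),np.histogram(Q[:,2],bins=range(80,330,20)))
    for lo in range(340,520,20):
        q=Q[(Q[:,0]>=lo)&(Q[:,0]<lo+20)]
        if len(q): print(lo,len(q),q[:,1].min().round(),np.percentile(q[:,1],98).round(),q[:,1].max().round(),np.percentile(q[:,2],[2,50,98]).round())
E
```

```text
top 8471 (array([   0,    0,    0,    0,    0,    0,    0,  250, 8221,    0,    0,
          0]), array([ 80, 100, 120, 140, 160, 180, 200, 220, 240, 260, 280, 300, 320]))
380 404 0.0 208.0 213.0 [235. 248. 252.]
400 1395 0.0 212.0 220.0 [236. 249. 252.]
420 1420 1.0 217.0 221.0 [234. 249. 252.]
440 1370 -1.0 217.0 222.0 [235. 249. 252.]
460 1326 -0.0 212.0 221.0 [246. 249. 252.]
480 1277 0.0 210.0 214.0 [246. 249. 252.]
500 1279 0.0 210.0 214.0 [246. 249. 253.]
scene 8011 (array([  47,   55,  127,   93,   94,   91,   45,  422, 7037,    0,    0,
          0]), array([ 80, 100, 120, 140, 160, 180, 200, 220, 240, 260, 280, 300, 320]))
380 296 0.0 213.0 215.0 [234. 247. 251.]
400 1250 -0.0 217.0 223.0 [127. 247. 251.]
420 1565 -1.0 219.0 223.0 [102. 247. 252.]
440 1431 -1.0 220.0 224.0 [117. 247. 251.]
460 1171 -2.0 215.0 222.0 [236. 247. 251.]
480 1155 -2.0 215.0 217.0 [240. 248. 251.]
500 1143 -0.0 215.0 217.0 [240. 247. 251.]
```

```bash
python3 -m crank '[[[1,-3,-1.5,1,-8],[1,-6,-3,2,-16],[1,-9,-4.5,3,-24],[1,-12,-6,4,-32],[1,-15,-7.5,5,-40],[1,-18,-9,6,-48],[1,-21,-10.5,6.5,-56],[1,-24,-12,7,-64],[1,-25.7,-13,7.6,-71],[1,-25.7,-13,7.6,-74.6]]]'
python3 - <<'E'
from h import *
im,d,C=shot("top","top1"); im2,d2,C2=shot("scene","scene1"); im3,d3,C3=shot("wrist","wrist1")
cv2.imwrite("pics/m1.png",np.hstack([cv2.resize(im2[200:440,180:420],(400,400)),cv2.resize(im3,(533,400))[:,:400]])[:,:,::-1])
o=bot.get_obs();print(o["tool_pos"],o["tcp_rot"],o["joint_positions"],o["time"])
Rm=R.from_euler('xyz',o["tcp_rot"]).as_matrix()
for C,d in((C,d),(C2,d2)):
    v,u=np.mgrid[0:480,0:640];P=withdepth(C,np.c_[u.ravel(),v.ravel()],d)
    t=(P-o["tool_pos"])@Rm
    for lo in range(0,400,20):
        m=(t[:,2]<-lo)&(t[:,2]>-lo-20)&(np.hypot(t[:,0],t[:,1])<125)&(d.ravel()>0)
        if m.sum()>5: print(lo,m.sum(),t[m][:,:2].min(0).round(),t[m][:,:2].max(0).round())
E
```

```text
time: 1.1
tool_pos: [346.9, 318.3, 149.7]
tcp_rot: [3.141, -0.002, -2.085]
contact_force: [-1.9, 0.4, 0.4]
grip_width: 91.7
finger_force: 0.0
[345.65731976 320.03034067 150.45798056] [ 3.14114780e+00 -5.53910312e-04 -2.08856915e+00] [ 5.83913313e-01  3.26583381e-01  1.78009559e+00  1.70171063e-04
  1.03560888e+00 -2.03999324e+00] 1.25
40 15 [-7. 42.] [ 4. 46.]
60 64 [ -6. -89.] [39. 46.]
80 538 [ -35. -113.] [73. 66.]
100 1721 [-35. -98.] [39. 93.]
120 15 [-11. -53.] [ 24. -52.]
140 38 [ -5. -53.] [39. -8.]
160 330 [  2. -53.] [40. 25.]
180 14 [ 27. -21.] [40. 28.]
200 62 [ 16. -18.] [39. 35.]
220 40 [28.  3.] [39. 25.]
240 45 [28. -2.] [40. 25.]
260 134 [23. -6.] [43. 32.]
280 11 [ 28. -66.] [61. 24.]
300 209 [-57. -75.] [69. 63.]
320 973 [-62. -75.] [76. 61.]
340 5670 [-58. -72.] [122.  75.]
360 1811 [-40. -61.] [124.  87.]
380 166 [ 50. -16.] [125.  85.]
0 32 [-12. -62.] [  6. -47.]
20 7 [ -7. -48.] [  0. -47.]
40 11 [-11. -54.] [ -8. -47.]
60 199 [ -38. -105.] [54. 86.]
80 996 [ -38. -115.] [67. 93.]
100 2390 [-38. -97.] [38. 93.]
120 21 [-25. -31.] [-18.  16.]
140 58 [-37. -50.] [-29.  15.]
160 552 [-38. -52.] [10. 36.]
180 142 [-40. -35.] [ 1. 38.]
200 287 [-40. -38.] [-1. 38.]
220 129 [-47. -31.] [-24.  25.]
240 127 [-46. -28.] [-26.  23.]
260 179 [-41. -37.] [-18.   6.]
280 45 [-63. -62.] [ 3. 68.]
300 478 [-67. -73.] [60. 71.]
320 1400 [-66. -73.] [68. 74.]
340 5456 [-63. -70.] [124. 101.]
360 1831 [-42. -60.] [124. 102.]
380 525 [ 47. -16.] [124. 102.]
```

View pics/m1.png

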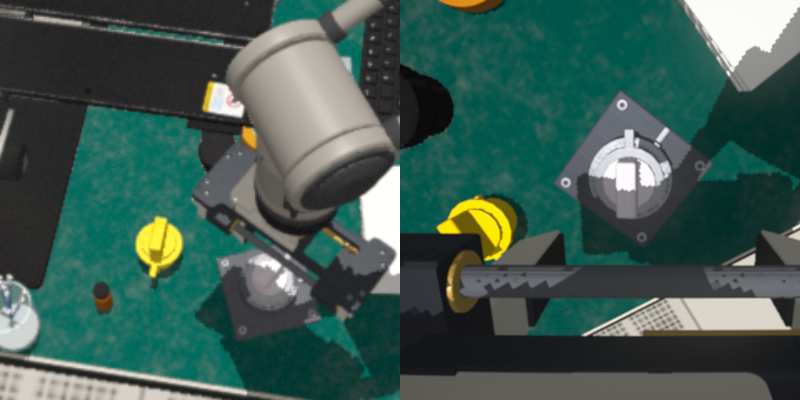

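The wrist picture shows the bar end-on at wrist px (271,228), lined up with tool x. The gripper body is ±95 mm wide, so I need the knob position, and a finer bar fix from wrist depth.

```bash
python3 - <<'E'
from h import *
_,ds,Cs=load("scene0"); v,u=np.mgrid[0:480,0:640]; uv=np.c_[u.ravel(),v.ravel()]
P=withdepth(Cs,uv,ds); m=(P[:,2]>80)&(P[:,2]<225)&(P[:,0]>340)&(P[:,0]<520)&(P[:,1]<330)&(P[:,1]>-100)
print("knob",np.percentile(P[m],[1,25,50,75,99],axis=0).round())
o=bot.get_obs()
for n in("wrist1","top0","scene0"):
    _,d,C=load(n); P=withdepth(C,uv,d)
    near=np.hypot(P[:,0]-361.5,P[:,1]-297)<45
    print(n,"heights",np.histogram(P[near][:,2],bins=[0,5,11,30,36,44,50,60,66,70,72,74,76,80])[0])
    q=P[near&(P[:,2]>62)&(P[:,2]<80)]; r=cv2.minAreaRect(q[:,:2].astype(np.float32)); print("bar",len(q),r,np.median(q[:,2]))
    fl=P[near&(P[:,2]>2)&(P[:,2]<12)]
    if n!="wrist1":continue
    k=1.2; f=lambda a,b:((a-400)*k,b*k)
    print("corners z8",onz(C,[f(622,91),f(711,166),f(642,246),f(555,182)],8).mean(0), "mark",onz(C,[f(662,135)],13),"ptr tip",onz(C,[f(629,130)],38.5))
    b=onz(C,[f(617,163),f(635,163),f(635,217),f(617,217)],72);print(b.round(1).tolist())
E
```

```text
knob [[416. 181.  89.]
 [426. 206. 124.]
 [435. 210. 150.]
 [444. 212. 180.]
 [458. 214. 211.]]
wrist1 heights [   0 3851  303 2215 2342 1447  113   99   69  948  629    1    0]
bar 1730 ((359.9176025390625, 296.3250427246094), (40.55067443847656, 14.2213716506958), 59.5999641418457) 71.73557022945438
corners z8 [359.87081989 296.01765651   8.        ] mark [[321.41908726 279.73524782  13.        ]] ptr tip [[340.18684032 262.28975692  38.5       ]]
[[354.8, 276.5, 72.0], [344.2, 282.5, 72.0], [363.7, 315.3, 72.0], [374.7, 309.1, 72.0]]
top0 heights [ 29 416 129 202 244 135  11  10  20  39  48  26   2]
bar 141 ((361.3447570800781, 296.9794006347656), (40.688575744628906, 14.204262733459473), 60.11482620239258) 72.20014318094445
scene0 heights [102 447 231 220 316 123  30  20  61  65  33   7   0]
bar 177 ((361.67974853515625, 298.7019958496094), (40.174495697021484, 14.76303482055664), 59.36732864379883) 70.71128074990224
```

Bar centre is (360.3,296.6), top z 72 and heading 239.6°; the stand's mark direction is 202.5°, so the turn is about 37° clockwise. The knob stays about 8 mm clear. Going down to TCP z ≈ 50, above the hub at 46.

```bash
python3 -m crank '[[[1,0.6,-1.2,0.5,0.7],[1,1.3,-2.4,1.5,0.7],[1,1.3,-2.4,3,0.7],[1,1.3,-2.4,4.5,0.7],[1,1.3,-2.4,6,0.7],[1,1.3,-2.4,7.5,0.7],[1,1.3,-2.4,8.5,0.7],[1,1.3,-2.4,9.3,0.7],[1,1.3,-2.4,10,0.7],[1,1.3,-2.4,10,0.7]]]'
python3 - <<'E'
from h import *
im,d,C=shot("wrist","wrist2"); o=bot.get_obs(); print(o["tool_pos"],o["tcp_rot"],o["contact_force"])
v,u=np.mgrid[0:480,0:640]; P=withdepth(C,np.c_[u.ravel(),v.ravel()],d)
q=P[(np.hypot(P[:,0]-361,P[:,1]-297)<30)&(P[:,2]>64)&(P[:,2]<80)]; print(len(q),cv2.minAreaRect(q[:,:2].astype(np.float32)))
E
```

```text
time: 2.25
tool_pos: [359.9, 296.9, 50.1]
tcp_rot: [3.141, -0.001, -2.099]
contact_force: [0.2, -0.1, 0.1]
grip_width: 92.0
finger_force: 0.0
[360.13670593 297.09158342  50.60854899] [ 3.14139516e+00 -2.41292739e-04 -2.09873535e+00] [0.59559664 0.14698417 0.51957478]
2562 ((359.828857421875, 295.81744384765625), (40.234344482421875, 13.849757194519043), 59.208213806152344)
```

View pics/wrist2.png

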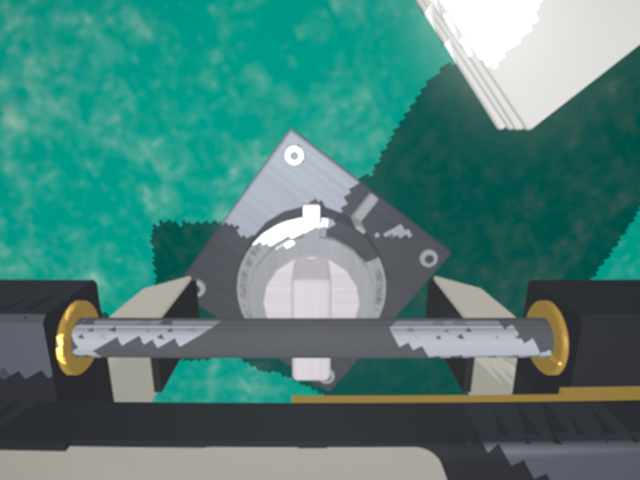

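The bar (px 291–330) sits midway between the finger pads (190 and 435). Closing.

```bash
python3 -m crank '[[[0,0,0,0,0],[0,0,0,0,0],[0,0,0,0,0],[0,0,0,0,0],[0,0,0,0,0],[0,0,0,0,0],[0,0,0,0,0],[0,0,0,0,0],[0,0,0,0,0],[0,0,0,0,0]]]'
```

```text
time: 3.3
tool_pos: [360.2, 297.2, 50.7]
tcp_rot: [3.142, 0.0, -2.099]
contact_force: [0.7, 0.4, -0.0]
grip_width: 16.2
finger_force: 0.0
```

```bash
python3 -m crank '[[[0,0,0,0,0],[0,0,0,0,0],[0,0,0,0,0],[0,0,0,0,0],[0,0,0,0,0],[0,0,0,0,4],[0,0,0,0,8],[0,0,0,0,12],[0,0,0,0,12],[0,0,0,0,12]]]'
```

```text
time: 4.3
tool_pos: [360.0, 297.1, 50.7]
tcp_rot: [3.141, -0.0, -2.306]
contact_force: [-1.3, -1.0, -0.2]
grip_width: 13.7
finger_force: 30.0
```

Gripped, and turning clockwise with low force. 25° to go.

```bash
python3 -m crank '[[[0,0,0,0,4],[0,0,0,0,8],[0,0,0,0,12],[0,0,0,0,16],[0,0,0,0,20],[0,0,0,0,23],[0,0,0,0,25],[0,0,0,0,25],[0,0,0,0,25],[0,0,0,0,25]]]'
python3 - <<'E'
from h import *
im,d,C=shot("wrist","wrist3"); o=bot.get_obs(); print(o["tool_pos"],o["tcp_rot"],o["contact_force"],o["moment"])
E
```

```text
time: 5.3
tool_pos: [360.2, 297.1, 50.7]
tcp_rot: [3.142, 0.0, -2.743]
contact_force: [-0.1, 1.2, -1.3]
grip_width: 13.8
finger_force: 30.0
[360.15530845 297.12666148  50.6881963 ] [ 3.14154919e+00  7.38462447e-06 -2.74341826e+00] [-0.30781821  0.03790102 -2.13748908] [0.03409436 0.07265287 0.02942555]
```

View pics/wrist3.png

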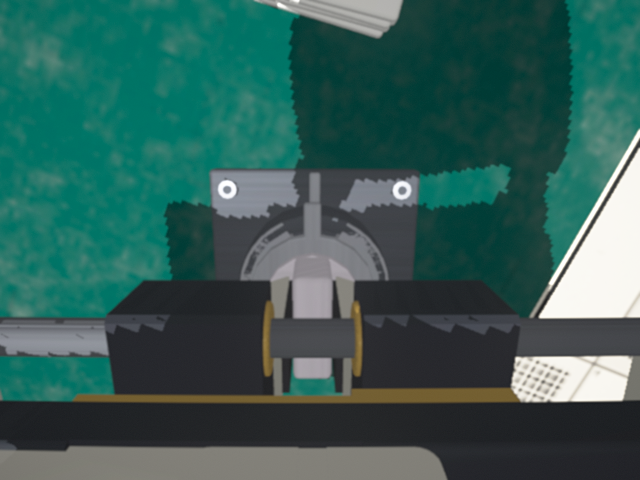

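The pointer (313,205–240) is in line with the mark (315,172–200) and the plate edges are square. Lifting straight up, slowly at first.

```bash
python3 -m crank '[[[0,0,0,-0.3,0],[0,0,0,-0.6,0],[0,0,0,-0.9,0],[0,0,0,-1.2,0],[0,0,0,-1.6,0],[0,0,0,-2.1,0],[0,0,0,-2.7,0],[0,0,0,-3.3,0],[0,0,0,-4,0],[0,0,0,-4.5,0]]]'
```

```text
time: 6.35
tool_pos: [360.3, 297.2, 96.5]
tcp_rot: [3.141, 0.001, -2.744]
contact_force: [-0.5, -0.4, -1.8]
grip_width: 13.7
finger_force: 30.0
```

Lifted freely. Now I shift 28 mm away from the stage so the gripper body clears the slab, then go up 5 cm more.

```bash
python3 -m crank '[[[0,0.1,0.7,0,0],[0,0.2,1.4,0,0],[0,0.3,2.1,0,0],[0,0.4,2.8,-0.3,0],[0,0.4,2.8,-1.2,0],[0,0.4,2.8,-2.2,0],[0,0.4,2.8,-3.2,0],[0,0.4,2.8,-4.2,0],[0,0.4,2.8,-4.8,0],[0,0.4,2.8,-5.2,0]]]' && python3 -m crank '[[[0,0.4,0,0,0],[0,0.4,0,0,0],[0,0.4,0,0,0],[0,0.4,0,0,0],[0,0.4,0,0,0],[0,0.4,0,0,0],[0,0.4,0,0,0],[0,0.4,0,0,0],[0,0.4,0,0,0],[0,0.4,0,0,0]]]'
python3 - <<'E'
from h import *
im,d,C=shot("wrist","wrist4");im2,_,_=shot("scene","scene4"); o=bot.get_obs(); print(o)
cv2.imwrite("pics/m4.png",np.hstack([cv2.resize(im,(400,300)),cv2.resize(im2,(400,300))])[:,:,::-1])
E
```

```text
time: 7.35
tool_pos: [345.9, 321.4, 148.6]
tcp_rot: [3.141, 0.001, -2.745]
contact_force: [0.5, -0.3, -2.0]
grip_width: 14.0
finger_force: 30.0
time: 8.35
tool_pos: [342.0, 319.8, 147.8]
tcp_rot: [3.142, 0.0, -2.744]
contact_force: [-0.6, 1.0, -2.3]
grip_width: 13.7
finger_force: 30.0
{'time': 8.45, 'joint_positions': array([ 5.88125959e-01,  3.24991036e-01,  1.79157288e+00,  9.45781581e-05,
        1.02492152e+00, -1.37999009e+00]), 'dq': array([ 0.00134985, -0.00083804, -0.00081237, -0.00048272,  0.00246161,
       -0.00044974]), 'tau': array([-9.62965532e-04, -3.95672858e+01, -2.15073538e+01, -1.82915916e-02,
        8.41602660e-02, -1.13204320e-05]), 'tool_pos': array([341.95954957, 319.8937974 , 147.73573411]), 'tcp_rot': array([ 3.14149295e+00,  8.99426304e-05, -2.74432204e+00]), 'contact_force': array([-1.04942436, -0.15060913, -1.89365778]), 'moment': array([0.05068046, 0.01227951, 0.0229891 ]), 'finger_force': 29.995522499084473, 'grip_width': 13.898029649945641}
```

View pics/m4.png

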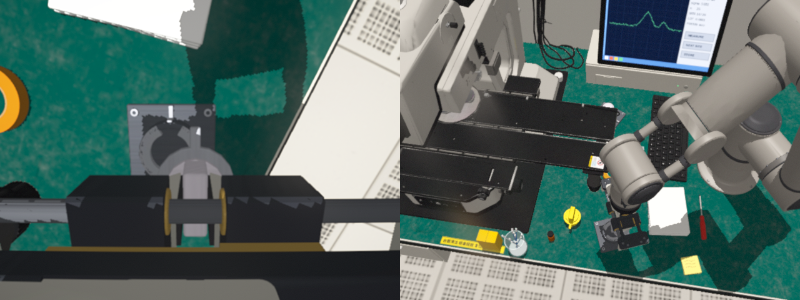

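The holder hangs level and clear with its pointer on the mark heading, 29 mm off the socket axis and its underside at about 105 mm. The tape, can and vial weren't touched.

```bash
python3 -c "
from plant import bot
print(bot.close_job())"
```

```text
the job is handed in; nothing more can be done
None
```

The job is handed in, but no verdict came back: the holder was turned about 37° clockwise to the mark, lifted out, and held level and steady with its underside about 73 mm above the rim (lifted 97 mm from its seat), 29 mm off the socket axis so the gripper body clears the stage.

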